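# Pull the spent filter cartridges

### The job

Pull the spent filter cartridges from the filter station: set the small steel jug that stands in the cover rod's way upright on the round rubber mat, then push the cover's rod along so that the two panels fold fully flat against each other. Pinch the two tabs of every cartridge that is fitted to free it, lift it out and put it in the plastic crate; then push the rod back out to its stop so that the cover is closed again. The jug is to be left standing on the middle of the mat, and the big pitcher, tape measure and tub are to be left alone.

Things in the scene. Friction and masses are not known exactly. Their poses are not given: they have to be found in the camera images.
- station: fixed steel filter station, 110 mm (x) x 280 mm (y), top plate 60 mm high; origin at the centre of its underside, on the bench. Sockets (60 x 44 mm, floor 8 mm high) in a row at x = 0, y = -85, -27, +31 mm; a fitted cartridge's axes are parallel to the station's. Guide rail 10 mm wide at x = -75 mm, top 113 mm high. End wall at y = +136 mm, 119 mm high
- station_hinge (a point): middle of the line, along the station's x, on which the bifold cover is hinged to the station: y = +130 mm, 120 mm high. The cover is two aluminium panels, each 130 mm long (y) and 110 mm wide (x), tented up over the sockets. Folded, they stand upright here at the +y end, up to 250 mm high
- cover (a joint): how far (rad) the cover is folded: the panel hinged on the station tilts up by this + 0.2; the other, hinged to its end, tilts equally the other way, so the rod on its free edge stays 120 mm high and moves straight along y. 0 = closed stop, 1.32 = folded stop (panels flat together). Starts ajar, 0.22 to 0.4; stays where left; 3 to 7 N on the rod moves it
- rod (a point): on the axis of the cover's round rod (12 mm thick, 15 at the rubber grip) along the station's x, 120 mm high; 25 mm from its end, 125 mm out on the station's -x side, 70 mm outside the panels. Push here along the station's +y to fold, -y to close. In the station frame y = 130 mm - 260 mm x cos(cover + 0.2): -125 mm closed, +117 mm folded. Turns with its panel; use only the position
- jug_mid (a point): small steel jug, 140 mm tall, about 0.35 kg: 96 mm across at its foot, the upper 55 mm a straight neck 62 mm across; handle on its own +y side reaching 64 mm from the axis. The point is on its axis, half-way up (70 mm). Starts standing on the bench by the station's -x side in the path of the rod, handle away from the station. Grip the neck across its own x
- jug: the same jug, origin at the centre of its underside
- mat_top (a point): centre of the top of a fixed round black rubber mat, 130 mm across, 4 mm thick, on the bench
- crate: fixed open grey plastic crate for the spent cartridges, outside 170 mm (x) x 210 mm (y) x 55 mm high, walls and floor 5 mm; origin at the centre of its underside. Cartridges may stand or lie in it, wholly between its walls
- cart1_mid (a point): white snap-in filter cartridge, 100 mm tall, about 0.25 kg; the point is its centre, half-way up; z runs up it to the tab ends. Foot 52 mm (x) x 40 (y) x 18 high, core above 32 x 40. On its +x and -x faces a grey ribbed sprung tab, 26 mm wide, 5 thick, from 28 mm below to 47 above the centre; 56 mm over both tabs. Each goes in 6 mm (4 N to start, 7 N fully in): 44 mm pinched
- cart1: the same cartridge, origin at the centre of its underside. A barb on each tab, 5 mm proud, 8 to 20 mm below the cartridge's centre, is caught 2 mm under the station's top plate; only with both tabs pinched fully in does it come out, straight up
- cart2_mid (a point): another such cartridge. Fitted, its centre is 58 mm above the bench and its tabs stand 45 mm above the top plate (plate surface 2 mm above the centre): pinch the tabs across x from above, some 30 mm above the centre, and lift 60 mm or more. A cartridge that is not fitted today is absent (None)
- cart2: the same cartridge, origin at the centre of its underside
- cart3_mid (a point): another such cartridge, see cart1 and cart2
- cart3: the same cartridge, origin at the centre of its underside
- pitcher: bystander: the big steel pitcher, 110 mm across, 170 mm tall, beyond the work; leave it alone
- tape: bystander: an orange tape measure, 65 mm; leave it alone
- tub: bystander: a white tub with a lid, 70 mm across, 90 mm tall; leave it alone
There are look-alikes about, which are no part of the job. What is shaped like the cart1 but green or pink is not meant.

How it is judged:
By the outcome, as a careful person would: the job done as asked, in the order asked, and still so for the second after the job is handed in, with the robot touching nothing.
Of cart1, cart2, cart3 only 2 to 3 are there at a start; the rules pass over those that are not, and their reading is None.
At some moment in a run one of jug may be knocked a few centimetres aside while the robot is not near it.
Once in a run the grip may slacken for a moment while it holds something.
It also fails if it takes over 210 s, if anything falls off the work surface, if the arm or the gripper's body presses on something with over 40 N, if the wrist force passes 120 N, or if a joint passes its speed limit or range.

### The arm

A 6-joint arm with a two-finger parallel gripper is mounted at the origin on the work surface. World frame = base frame: x ahead of the robot, y to its left, z up, the work surface at z = 0. Lengths are in m, angles in rad, forces in N, time in s.
With the tool pointing down it reaches from about 0.25 to 0.775 m from the base axis. Payload 4 kg.
Tool frame: the origin (TCP) lies at the very end of the fingers, on their centre line; the grasp point (between the pads) lies 19 mm behind it; x points along the fingers, y is the direction in which the jaws open and shut, and the axes are right-handed (so a half turn about x gives the same grasp; the last joint's range is limited). The gripper opens to 94 mm and grips with 3 to 60 N. Pads are 16 mm wide; open, the fingers measure 119 mm over their backs; the gripper's body (75 mm by 177 mm) begins 78 mm behind the grasp point.
Start: joints at [-1.243, 0.087, 1.371, -0, 1.684, -0.103], TCP at [0.23, -0.5, 0.206] pointing down, gripper open.
Joint ranges: [-3.1, 3.1], [-0.76, 2.03], [0.27, 2.55], [-1.08, 4.22], [0.17, 2.65], [-2.57, 2.57]. Speed limits (rad/s): [2.79, 2.79, 3.14, 3.14, 3.14, 3.14].

### API

Orientations are given as [roll, pitch, yaw] about the fixed x, y, z axes, in that order (R = Rz(yaw) Ry(pitch) Rx(roll)).
In Python, from bench import robot gives the robot as it stands.
- The arm moves only by the tool carry_out, never from a script. Its argument "targets" is a list of rows, each a list of 5 numbers: the closure, from 0 (fully open) to 1 (shut), then the shift along the tool's x, y, z in cm, then the turn about the tool's x in degrees. In form: [[fingers, tx, ty, tz, turn], ...]. A call has 1 to 20 rows; each row shifts and turns the commanded pose from where the row before left it, along the tool's axes as they then stand; what a row does not reach is not made up. A row lasts 1/10 s, in which the tool goes at most 50 mm and 8.59 degrees, less where a joint would pass 70% of its speed; a pose out of reach is approached as far as the arm can. A call is refused whole if a number of a shift passes 5 or a number of a turn 8.59, either way. A call with a gripper value outside its range is refused whole. The fingers move at their own pace and stop on an object; the grip force is fixed at half the most. Time passes only in rows, so rows that do not move let the fingers close. It gives the time, the measured TCP pose, the force and the opening at its end, in the units of the state.
- robot.get_obs(): the state, without advancing time (a new reading comes with each control period).
- robot.snapshot(name): name is "side" or "top" or "wrist"; returns a dict with "image" (420x560x3 uint8, red, green, blue), "camera_matrix" (3x3 intrinsics, pixels), "pose" (4x4, takes a point from camera to world coordinates). Camera axes: x right, y up, looking along -z (the intrinsics and any distortion apply to the point x, -y, -z); pixel columns grow to the right and rows downward; lengths in m; the calibration is good to about 2 mm. The wrist camera is an equidistant fisheye: a pixel r from the principal point sees the ray r / f radians off the axis. A picture is of the moment at which its call begins. There is no depth.
- robot.close_job(): hands the job in, once; it reports no verdict.
The state is a dict: "time": time; "joint_positions": joint angles; "qvel": joint speeds; "joint_torque": joint torques, N m; "tool_pos": TCP position; "ee_rot": TCP orientation; "wrist_force": force on the tool from outside, world axes, zero at the start; "wrist_torque": the same for the moment, N m; "width": finger opening in m.
Only numpy, scipy, OpenCV 4.12 (cv2) and the standard library are available. Lean on these libraries where they do the work, as an engineer would, in place of code of your own. Each camera call takes 0.05 s, during which the arm holds its last target. There are 200 camera calls.

## Working session

There is one attempt and no reset: what is moved stays moved. The work goes in short steps, Python scripts to look and compute and a tool call to move; the robot and the scene stay as the last step left them, time stands still between calls to the robot, and variables do not carry over. Pictures are saved under pics/ and viewed, about 12 in all and at most 16, crops included, and the job is handed in when it is done.

Besides the shell and the picture viewer there is one more tool, called after "Call:" as name([rows], argument=value, ...), one row to a line, values as JSON. carry_out: Moves the arm, as the interface text tells. Its arguments: {"type":"object","properties":{"targets":{"type":"array","items":{"type":"array","items":{"type":"number"}}}},"required":["targets"]}

```bash
ls; mkdir -p pics
cat > h.py <<'E'
import numpy as np, cv2
from bench import robot
from scipy.spatial.transform import Rotation as R
def snap(n,f=None):
    s=robot.snapshot(n)
    if f: cv2.imwrite('pics/'+f,s['image'][:,:,::-1])
    np.savez('pics/%s.npz'%(f or n),**s); return s
def ray(s,u,v):
    K=s['camera_matrix'];P=s['pose']
    x=(u-K[0,2])/K[0,0];y=(v-K[1,2])/K[1,1]
    if s.get('fish',False):
        r=np.hypot(x,y);k=np.sin(r)/r if r>1e-9 else 1; d=np.array([x*k,-y*k,-np.cos(r)])
    else: d=np.array([x,-y,-1.])
    d=P[:3,:3]@d; return P[:3,3],d/np.linalg.norm(d)
def onz(s,u,v,z):
    o,d=ray(s,u,v); return o+d*(z-o[2])/d[2]
def proj(s,p):
    K=s['camera_matrix'];P=s['pose'];q=P[:3,:3].T@(np.array(p)-P[:3,3]);x,y,z=q[0],-q[1],-q[2]
    if s.get('fish',False):
        r=np.hypot(x,y);t=np.arctan2(r,z);x,y=x/r*t,y/r*t
    else: x,y=x/z,y/z
    return np.array([K[0,0]*x+K[0,2],K[1,1]*y+K[1,2]])
def load(f,fish=False):
    s=dict(np.load('pics/%s.npz'%f)); s['fish']=fish; return s
E
python3 - <<'E'
from h import *
for n in ('top','side'):
    s=snap(n,n+'0.png'); print(s['camera_matrix'],s['pose'],[k for k in s])
o=robot.get_obs(); print(o)
E
```

```text
pics
[[491.84506943   0.         291.45970919]
 [  0.         491.84506943 203.18722694]
 [  0.           0.           1.        ]] [[-0.02499123  0.99637753 -0.08128502  0.48437968]
 [-0.99965651 -0.0255497  -0.00583761 -0.07712004]
 [-0.00789327  0.08111121  0.9966738   1.31546062]
 [ 0.          0.          0.          1.        ]] ['image', 'camera_matrix', 'pose']
[[445.48506982   0.         273.04048721]
 [  0.         445.48506982 208.58267254]
 [  0.           0.           1.        ]] [[ 0.43139818 -0.58730675  0.6848112   1.37866674]
 [ 0.90212183  0.28795813 -0.32133523 -0.4178295 ]
 [-0.0084746   0.75640657  0.65404685  0.86906104]
 [ 0.          0.          0.          1.        ]] ['image', 'camera_matrix', 'pose']
{'time': 0.1, 'joint_positions': array([-1.24309232e+00,  8.78739260e-02,  1.37203687e+00, -3.19250203e-05,
        1.68360027e+00, -1.03077286e-01]), 'qvel': array([-0.00115985, -0.00297016, -0.00484418, -0.00088464, -0.00061871,
       -0.00010635]), 'joint_torque': array([ 2.96579936e-03, -3.41251123e+01, -3.03302693e+01,  7.21321860e-02,
        3.04174621e-02, -1.03072914e-04]), 'tool_pos': array([ 0.22951347, -0.49930323,  0.20445875]), 'ee_rot': array([-1.65733596,  1.56887765,  1.91503443]), 'wrist_force': array([0.38073541, 0.18567836, 0.90123283]), 'wrist_torque': array([ 0.02863327, -0.02266204,  0.00448591]), 'width': 0.09431070546452745}
```

View pics/top0.png

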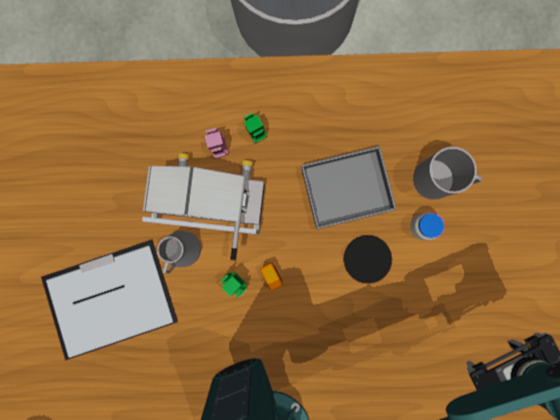

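View pics/side0.png

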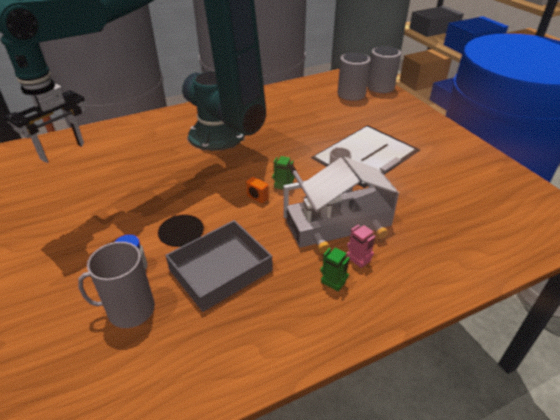

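The top view shows the station at about (205,197), with the rod end at (234,258) and the jug at (180,247). The mat is at (368,259) and the crate at (348,187). The side view agrees with this layout.

Run:
```python
from h import *
s=load('top0.png'); im=s['image'][:,:,::-1]
c=cv2.resize(im[130:290,130:290],None,fx=5,fy=5,interpolation=cv2.INTER_CUBIC)[:,:800]
cv2.imwrite('pics/c1.png',cv2.resize(c,(600,600)))
hsv=cv2.cvtColor(im,cv2.COLOR_BGR2HSV)
# mat
m=((hsv[...,2]<45)).astype(np.uint8); m[:, :330]=0;m[:,410:]=0;m[:220]=0;m[300:]=0
c=max(cv2.findContours(m,0,2)[0],key=cv2.contourArea);e=cv2.fitEllipse(c);print('mat',e,onz(s,*e[0],.004))
# crate
m=((hsv[...,1]<60)).astype(np.uint8); m[:, :290]=0;m[:,405:]=0;m[:140]=0;m[235:]=0
c=max(cv2.findContours(m,0,2)[0],key=cv2.contourArea);e=cv2.minAreaRect(c);b=cv2.boxPoints(e);P=np.array([onz(s,*p,.055) for p in b]);print('crate',b,P,P.mean(0),np.linalg.norm(P-np.roll(P,1,0),axis=1))
# jug
for p in [(143,217),(258,231)]: print('rail',onz(s,*p,.113))
print('rodend',onz(s,234,258,.12)); print('jug',onz(s,172,247,.14))
```

```text
mat ((367.3210754394531, 258.692138671875), (45.341796875, 45.972774505615234), 122.74634552001953) [ 0.43878509 -0.26655643  0.004     ]
crate [[300.23532 164.9412 ]
 [379.76474 145.05884]
 [395.76474 209.05884]
 [316.23532 228.9412 ]] [[ 0.68584543 -0.09491683  0.055     ]
 [ 0.73245951 -0.30238066  0.055     ]
 [ 0.5652185  -0.33676776  0.055     ]
 [ 0.51944216 -0.13147513  0.055     ]] [ 0.6257414 -0.2163851  0.055    ] [0.17037181 0.2126361  0.17073965 0.21033434]
rail [0.55779718 0.29486743 0.113     ]
rail [0.51639267 0.01334534 0.113     ]
rodend [0.45245263 0.07215877 0.12      ]
jug [0.48273634 0.21723242 0.14      ]
```

View pics/c1.png

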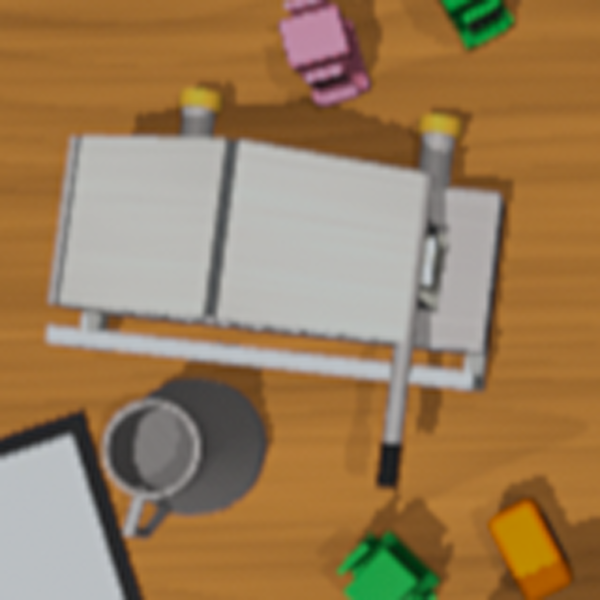

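Run:
```python
from h import *
s=load('top0.png')
f=lambda u,v,z:onz(s,130+u/3.75,130+v/3.75,z)[:3]
rl,rr=f(47,333,.113),f(475,381,.113)
y=(rl-rr);print('rail len',np.linalg.norm(y));y/=np.linalg.norm(y);x=np.array([y[1],-y[0],0]);yaw=np.arctan2(-y[0],y[1])
print('yaw rail',yaw,np.degrees(yaw))
a,b=f(75,137,.119),f(52,304,.119);print('endwall',a,b,np.linalg.norm(a-b),'yaw',np.arctan2((a-b)[1],(a-b)[0]))
c,d=f(503,193,.06),f(487,350,.06);print('plate',c,d,np.linalg.norm(c-d),'yaw',np.arctan2((c-d)[1],(c-d)[0]))
print('dist',np.linalg.norm(((a+b-c-d)/2)[:2]),'yaw',np.arctan2(-((a+b-c-d)/2)[0],((a+b-c-d)/2)[1]))
o1=(a+b)/2-y*.14; o2=(c+d)/2+y*.14;o3=(rl+rr)/2+x*.075
print(o1,o2,o3)
print('rodend',f(388,486,.12),'jug',f(153,447,.14),f(200,447,0.0), 'handle',f(133,533,.12))
```

```text
rail len 0.2820104618935603
yaw rail -0.1365707734167371 -7.824928921616493
endwall [0.68136814 0.27568958 0.119     ] [0.57189331 0.29088266 0.119     ] 0.11052406566283593 yaw -0.1379006860788754
plate [ 0.64459209 -0.00091982  0.06      ] [0.53723447 0.01218355 0.06      ] 0.10815432162012134 yaw -0.12145275186575638
dist 0.2799421801262393 yaw -0.12793738102611474
[0.6075702 0.1445897 0.119    ] [0.60997381 0.14432828 0.06      ] [0.60851023 0.14611307 0.113     ]
rodend [0.44863762 0.07350906 0.12      ] jug [0.47758183 0.2201258  0.14      ] [0.4759381  0.22203674 0.        ] handle [0.42260704 0.2383692  0.12      ]
```

```bash
cat >> h.py <<'E'
SO=np.array([.6085,.145]);SY=-.132
def st(x,y,z=0): # station -> world
    c,s=np.cos(SY),np.sin(SY); return np.array([SO[0]+c*x-s*y,SO[1]+s*x+c*y,z])
def plan(p,jaw=None):
    """tool-frame totals to bring TCP to p, jaw axis heading jaw (rad, mod pi); turn first"""
    o=robot.get_obs();T=R.from_euler('xyz',o['ee_rot']);M=T.as_matrix()
    y=M[:,1];h=np.arctan2(y[1],y[0]);t=0
    if jaw is not None:
        d=(jaw-h+np.pi/2)%np.pi-np.pi/2; t=-d  # tool x down: turn + = heading -
        M=M@R.from_euler('x',t).as_matrix()
    d=M.T@(np.array(p)-o['tool_pos'])*100
    print('t%.2f pos'%o['time'],o['tool_pos'].round(4),'down',M[:,0].round(3),'head %.1f'%np.degrees(h),'w %.4f'%o['width'],'F',o['wrist_force'].round(1),'j6 %.2f'%o['joint_positions'][5])
    print('  turn %.2f deg  shift cm'%np.degrees(t),d.round(2))
    return d
E
python3 - <<'E'
from h import *
plan([.4775,.2205,.25],np.radians(72)); print(robot.get_obs()['ee_rot'], st(-.125,-.1),st(0,-.027))
E
```

```text
t0.10 pos [ 0.2295 -0.4993  0.2045] down [-0.001  0.002 -1.   ] head -65.3 w 0.0943 F [0.4 0.2 0.9] j6 -0.10
  turn 42.68 deg  shift cm [ -4.44 -76.13  -1.34]
[-1.65733596  1.56887765  1.91503443] [0.47142572 0.06232206 0.        ] [0.60494634 0.11823488 0.        ]
```

Call:
carry_out([
  [0,-0.75,0,0,7.1],
  [0,-0.75,0,0,7.1],
  [0,-0.75,0,0,7.1],
  [0,-0.75,0,0,7.1],
  [0,-0.75,0,0,7.1],
  [0,-0.75,0,0,7.1],
  [0,0,-4,-0.07,0],
  [0,0,-4,-0.07,0],
  [0,0,-4,-0.07,0],
  [0,0,-4,-0.07,0],
  [0,0,-4,-0.07,0],
  [0,0,-4,-0.07,0],
  [0,0,-4,-0.07,0],
  [0,0,-4,-0.07,0],
  [0,0,-4,-0.07,0],
  [0,0,-4,-0.07,0],
  [0,0,-4,-0.07,0],
  [0,0,-4,-0.07,0],
  [0,0,-4,-0.07,0],
  [0,0,-4,-0.07,0],
])

```text
time: 2.1
tool_pos: [0.4112, 0.0318, 0.2501]
ee_rot: [0.844, 1.57, -2.61]
wrist_force: [0.8, -0.5, 0.6]
width: 0.0939
```

Run:
```python
from h import *
plan([.4775,.2205,.25],np.radians(72))
```

```text
t2.10 pos [0.4112 0.0318 0.2501] down [-0. -0. -1.] head -107.9 w 0.0939 F [ 0.8 -0.5  0.6] j6 1.82
  turn 0.09 deg  shift cm [ 1.000e-02 -1.999e+01 -4.700e-01]
```

Lag included, I'm short by 20 cm.

Call:
carry_out([
  [0,0,-4,-0.1,0],
  [0,0,-4,-0.1,0],
  [0,0,-4,-0.1,0],
  [0,0,-3.5,-0.1,0],
  [0,0,-2.5,-0.1,0],
  [0,0,0,0,0],
  [0,0,0,0,0],
])

```text
time: 2.8
tool_pos: [0.471, 0.1996, 0.2497]
ee_rot: [0.968, 1.569, -2.486]
wrist_force: [-0.0, 0.0, 0.2]
width: 0.0941
```

Run:
```python
from h import *
plan([.4775,.2205,.10],np.radians(72)); s=snap('wrist','w1.png'); s['fish']=True
print(s['camera_matrix'],s['pose'].round(3)); print(proj(s,[.4775,.2205,.14]))
```

```text
t2.80 pos [0.471  0.1996 0.2497] down [-0.002 -0.001 -1.   ] head -107.9 w 0.0941 F [-0.   0.   0.2] j6 2.17
  turn 0.13 deg  shift cm [ 1.497e+01 -2.210e+00  1.000e-02]
[[325.1922621    0.         279.0661541 ]
 [  0.         325.1922621  213.03046655]
 [  0.           0.           1.        ]] [[-0.307  0.927  0.218  0.534]
 [-0.952 -0.299 -0.067  0.18 ]
 [ 0.003 -0.228  0.974  0.429]
 [ 0.     0.     0.     1.   ]]
[254.85081164 211.94373411]
```

View pics/w1.png

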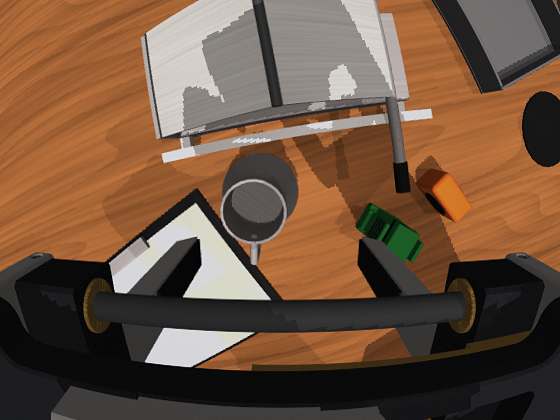

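The wrist view shows the jug rim centred at (254,211), where I predicted it, and the handle is perpendicular to the jaws.

Call:
carry_out([
  [0,0,-2.2,0,0],
  [0,0,0,0,0],
  [0,2,0,0,0],
  [0,2,0,0,0],
  [0,2,0,0,0],
  [0,2,0,0,0],
  [0,2,0,0,0],
  [0,2,0,0,0],
  [0,2,0,0,0],
  [0,1,0,0,0],
  [0,0,0,0,0],
  [1,0,0,0,0],
  [1,0,0,0,0],
  [1,0,0,0,0],
  [1,0,0,0,0],
  [1,0,0,0,0],
  [1,0,0,0,0],
  [1,0,0,0,0],
  [1,0,0,0,0],
  [1,0,0,0,0],
])

```text
time: 4.85
tool_pos: [0.4789, 0.2215, 0.1013]
ee_rot: [-2.159, 1.568, 0.67]
wrist_force: [0.8, 3.4, 3.7]
width: 0.0615
```

Call:
carry_out([
  [1,-1,0,0,0],
  [1,-2,0,0,0],
  [1,-2,0,0,0],
  [1,-2,0,0,0],
  [1,-3,0,0,0],
  [1,-3,0,0,0],
  [1,-3,0,0,0],
  [1,0,0,0,0],
  [1,0,0,0,0],
])

```text
time: 5.75
tool_pos: [0.4776, 0.22, 0.2589]
ee_rot: [0.951, 1.568, -2.504]
wrist_force: [0.3, 0.4, -4.6]
width: 0.0618
```

Run:
```python
from h import *
plan([.4388,-.2666,.26])
```

```text
t5.75 pos [0.4776 0.22   0.2589] down [-0.002 -0.002 -1.   ] head -107.9 w 0.0618 F [ 0.3  0.4 -4.6] j6 2.21
  turn 0.00 deg  shift cm [-1.000e-02  4.749e+01 -1.130e+01]
```

Call:
carry_out([
  [1,0,1.5,-0.35,0],
  [1,0,3,-0.7,0],
  [1,0,3,-0.7,0],
  [1,0,3,-0.7,0],
  [1,0,3,-0.7,0],
  [1,0,3,-0.7,0],
  [1,0,3,-0.7,0],
  [1,0,3,-0.7,0],
  [1,0,3,-0.7,0],
  [1,0,3,-0.7,0],
  [1,0,3,-0.7,0],
  [1,0,3,-0.7,0],
  [1,0,3,-0.7,0],
  [1,0,3,-0.7,0],
  [1,0,3,-0.7,0],
  [1,0,3,-0.7,0],
  [1,0,1,-0.45,0],
  [1,0,0,0,0],
  [1,0,0,0,0],
])

```text
time: 7.65
tool_pos: [0.4389, -0.2651, 0.2591]
ee_rot: [-0.528, 1.567, 2.301]
wrist_force: [-0.4, -0.3, -4.5]
width: 0.0615
```

Run:
```python
from h import *
plan([.4388,-.2666,.106])
```

```text
t7.65 pos [ 0.4389 -0.2651  0.2591] down [-0.002  0.003 -1.   ] head -107.9 w 0.0615 F [-0.4 -0.3 -4.5] j6 1.23
  turn 0.00 deg  shift cm [15.31  0.17 -0.09]
```

Call:
carry_out([
  [1,2,0.15,-0.1,0],
  [1,2,0,0,0],
  [1,2,0,0,0],
  [1,2,0,0,0],
  [1,2,0,0,0],
  [1,2,0,0,0],
  [1,1.5,0,0,0],
  [1,0.5,0,0,0],
  [1,0.5,0,0,0],
  [1,0.4,0,0,0],
  [1,0,0,0,0],
  [1,0,0,0,0],
])

```text
time: 8.85
tool_pos: [0.4404, -0.268, 0.1122]
ee_rot: [2.781, 1.569, -0.673]
wrist_force: [0.6, 0.6, -4.5]
width: 0.0615
```

Run:
```python
from h import *
plan([.4388,-.2666,.106])
s=snap('side','s2.png'); im=s['image'][:,:,::-1]
u=proj(s,[.4388,-.2666,.07]).astype(int);print(u)
cv2.imwrite('pics/c2.png',cv2.resize(im[max(0,u[1]-90):u[1]+60,max(0,u[0]-100):u[0]+100],None,fx=3,fy=3))
```

```text
t8.85 pos [ 0.4404 -0.268   0.1122] down [ 0.001 -0.001 -1.   ] head -107.9 w 0.0615 F [ 0.6  0.6 -4.5] j6 1.23
  turn 0.00 deg  shift cm [ 0.62 -0.09  0.2 ]
[176 211]
```

View pics/c2.png

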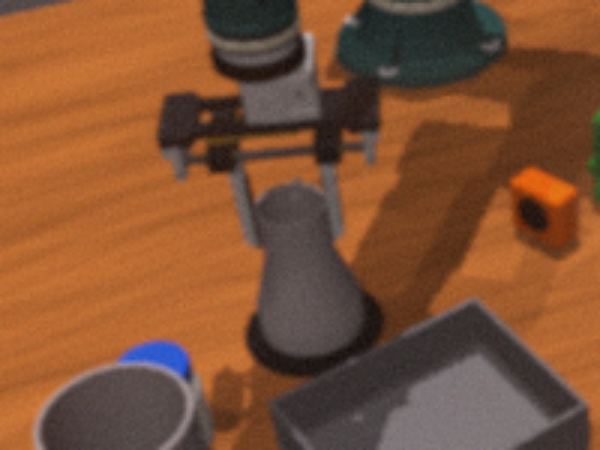

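The jug is upright and centred over the mat. I'll lower it the last 6 mm in small steps and watch the force.

Call:
carry_out([
  [1,0.3,0,0.15,0],
  [1,0.2,0,0,0],
  [1,0,0,0,0],
  [1,0,0,0,0],
])

```text
time: 9.3
tool_pos: [0.4386, -0.2673, 0.1063]
ee_rot: [-0.217, 1.571, 2.612]
wrist_force: [0.5, -0.2, -4.9]
width: 0.0611
```

Call:
carry_out([
  [1,0.15,0,0,0],
  [1,0.1,0,0,0],
  [1,0,0,0,0],
  [1,0,0,0,0],
])

```text
time: 9.7
tool_pos: [0.439, -0.2674, 0.1052]
ee_rot: [2.768, 1.569, -0.686]
wrist_force: [-1.2, 1.7, 4.2]
width: 0.0617
```

Call:
carry_out([
  [0.3,0,0,0,0],
  [0,0,0,0,0],
  [0,0,0,0,0],
  [0,0,0,0,0],
  [0,0,0,0,0],
  [0,0,0,0,0],
  [0,-2,0,0,0],
  [0,-2,0,0,0],
  [0,-2,0,0,0],
  [0,-2,0,0,0],
  [0,-3,0,0,0],
  [0,-3,0,0,0],
  [0,0,0,0,0],
])

```text
time: 11.0
tool_pos: [0.4404, -0.2686, 0.2492]
ee_rot: [2.792, 1.561, -0.662]
wrist_force: [0.4, -0.7, 0.5]
width: 0.0939
```

Run:
```python
from h import *
# push pose: closed fingers, behind the rod grip, on -y side
p=st(-.135,-.092-.035,.25)
plan(p,SY); plan(st(-.135,-.127,.25),SY+np.pi/2)
```

```text
t11.00 pos [ 0.4404 -0.2686  0.2492] down [ 0.008 -0.006 -1.   ] head -107.9 w 0.0939 F [ 0.4 -0.7  0.5] j6 1.23
  turn 79.65 deg  shift cm [-0.25  2.28 30.52]
t11.00 pos [ 0.4404 -0.2686  0.2492] down [ 0.008 -0.006 -1.   ] head -107.9 w 0.0939 F [ 0.4 -0.7  0.5] j6 1.23
  turn -10.35 deg  shift cm [ -0.25 -30.52   2.28]
```

Call:
carry_out([
  [1,0,0,0,-5.2],
  [1,0,0,0,-5.2],
  [1,0,-3,0.3,0],
  [1,0,-3,0.3,0],
  [1,0,-3,0.3,0],
  [1,0,-3,0.3,0],
  [1,0,-3,0.3,0],
  [1,0,-3,0.3,0],
  [1,0,-3,0.3,0],
  [1,0,-3,0.2,0],
  [1,0,-3,0,0],
  [1,0,-3,0,0],
  [1,0,0,0,0],
  [1,0,0,0,0],
])

```text
time: 12.4
tool_pos: [0.4547, 0.0333, 0.2428]
ee_rot: [0.471, 1.569, -2.8]
wrist_force: [0.8, -0.2, -0.5]
width: 0.0006
```

Run:
```python
from h import *
plan(st(-.128,-.132,.10),SY+np.pi/2)
s=snap('wrist','w3.png'); s['fish']=True
print(proj(s,st(-.15,-.092,.12)),proj(s,st(-.055,-.14,.06)),proj(s,st(.055,-.14,.06)),proj(s,st(-.125,-.092,.12)))
```

```text
t12.40 pos [0.4547 0.0333 0.2428] down [-0.002 -0.001 -1.   ] head -97.4 w 0.0006 F [ 0.8 -0.2 -0.5] j6 1.65
  turn 0.13 deg  shift cm [14.28  0.09 -1.  ]
[238.30692523 220.76926499] [286.96613392 123.51188501] [287.07074426  29.10784162] [237.64793516 195.25859391]
```

View pics/w3.png

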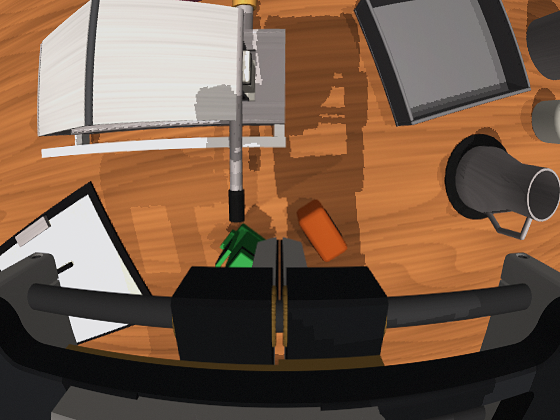

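The rod end is at (236,221), as predicted. I'll go down and start pushing.

Call:
carry_out([
  [1,2,0,-0.5,0],
  [1,2.5,0,-0.5,0],
  [1,2.5,0,0,0],
  [1,2.5,0,0,0],
  [1,2.5,0,0,0],
  [1,2.3,0,0,0],
  [1,0,0,0,0],
  [1,0,-1,0,0],
  [1,0,-1,0,0],
  [1,0,-1,0,0],
  [1,0,-1,0,0],
  [1,0,-1,0,0],
  [1,0,-1,0,0],
])

```text
time: 13.75
tool_pos: [0.4734, 0.0924, 0.1015]
ee_rot: [-3.103, 1.569, -0.092]
wrist_force: [1.1, -1.2, 0.2]
width: 0.0005
```

Run:
```python
from h import *
plan(st(-.128,.097,.10),SY+np.pi/2)
s=snap('side');
```

```text
t13.75 pos [0.4734 0.0924 0.1015] down [ 0.001 -0.    -1.   ] head -97.5 w 0.0005 F [ 1.1 -1.2  0.2] j6 1.78
  turn 0.08 deg  shift cm [  0.15 -16.69   0.1 ]
```

Run:
```python
from h import *
s=snap('wrist','w4.png')
```

```text
(no output)
```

View pics/w4.png

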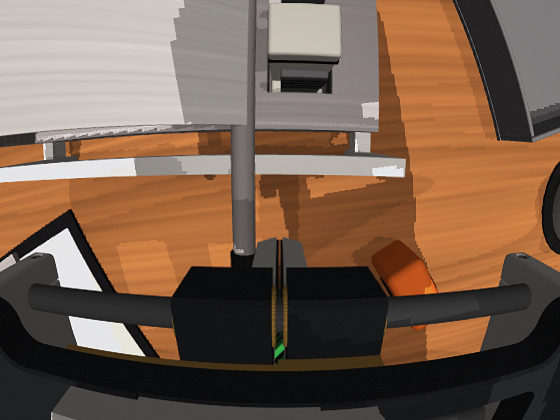

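The rod is in contact at (242,250) and moving, and a cartridge now shows in the first socket.

Call:
carry_out([
  [1,0,-1,0,0],
  [1,0,-1,0,0],
  [1,0,-1,0,0],
  [1,0,-1,0,0],
  [1,0,-1,0,0],
  [1,0,-1,0,0],
  [1,0,-1,0,0],
  [1,0,-1,0,0],
  [1,0,-1,0,0],
  [1,0,-1,0,0],
  [1,0,-1,0,0],
  [1,0,-1,0,0],
  [1,0,-1,0,0],
  [1,0,-1,0,0],
  [1,0,-1,0,0],
  [1,0,-0.5,0,0],
  [1,0,0,0,0],
])

```text
time: 15.55
tool_pos: [0.4932, 0.2459, 0.101]
ee_rot: [-1.774, 1.57, 1.237]
wrist_force: [1.4, -0.2, 0.1]
width: 0.0002
```

Run:
```python
from h import *
plan(st(-.128,.097,.10),SY+np.pi/2)
```

```text
t15.55 pos [0.4932 0.2459 0.101 ] down [ 0.  0. -1.] head -97.5 w 0.0002 F [ 1.4 -0.2  0.1] j6 2.06
  turn 0.10 deg  shift cm [ 0.1  -1.22  0.04]
```

Call:
carry_out([
  [1,0,-0.5,0,0],
  [1,0,-0.5,0,0],
  [1,0,-0.3,0,0],
])

```text
time: 15.85
tool_pos: [0.4949, 0.2581, 0.1009]
ee_rot: [1.785, 1.571, -1.488]
wrist_force: [0.4, -0.8, -0.5]
width: 0.0008
```

Call:
carry_out([
  [1,0,-0.3,0,0],
  [1,0,-0.2,0,0],
])

```text
time: 16.05
tool_pos: [0.4955, 0.263, 0.1009]
ee_rot: [1.966, 1.571, -1.306]
wrist_force: [-0.8, -1.0, -0.9]
width: 0.0002
```

Call:
carry_out([
  [1,0,-0.2,0,0],
  [1,0,0,0,0],
])

```text
time: 16.25
tool_pos: [0.4956, 0.2636, 0.1009]
ee_rot: [1.475, 1.568, -1.798]
wrist_force: [-0.1, -4.5, 1.9]
width: 0.0004
```

Run:
```python
from h import *
plan(st(-.128,.097,.10),SY+np.pi/2)
```

```text
t16.25 pos [0.4956 0.2636 0.1009] down [-0.001 -0.003 -1.   ] head -97.5 w 0.0004 F [-0.1 -4.5  1.9] j6 2.09
  turn 0.03 deg  shift cm [0.09 0.57 0.05]
```

Call:
carry_out([
  [1,0,-0.3,0,0],
  [1,0,-0.3,0,0],
  [1,0,0,0,0],
])

```text
time: 16.55
tool_pos: [0.4958, 0.2651, 0.1008]
ee_rot: [1.465, 1.559, -1.809]
wrist_force: [-2.6, -15.9, 3.9]
width: 0.0006
```

Run:
```python
from h import *
plan(st(-.128,.097,.10),SY+np.pi/2)
```

```text
t16.55 pos [0.4958 0.2651 0.1008] down [-0.003 -0.012 -1.   ] head -97.6 w 0.0006 F [ -2.6 -15.9   3.9] j6 2.10
  turn -0.07 deg  shift cm [0.09 0.72 0.05]
```

The cover is at the folded stop: 16 N and no more travel. I'll back off, rise and look at the cartridges.

Call:
carry_out([
  [1,0,1,0,0],
  [1,0,2,0,0],
  [1,-3,1,0,0],
  [1,-4,0,0,0],
  [1,-4,0,0,0],
  [1,-4,0,0,0],
  [1,-3,2,0,0],
  [0,0,3,0,0],
  [0,0,3,0,0],
  [0,0,3,0,0],
  [0,0,3,0,0],
  [0,0,0,0,0],
  [0,0,0,0,0],
])

```text
time: 17.85
tool_pos: [0.4732, 0.0927, 0.2813]
ee_rot: [-2.117, 1.568, 0.892]
wrist_force: [0.7, -0.3, -0.3]
width: 0.045
```

Run:
```python
from h import *
plan(st(0,-.085,.25),SY)
s=snap('wrist','w5.png');s['fish']=True; t=snap('top','t5.png')
for y in (-.085,-.027,.031): print(proj(s,st(0,y,.108)),proj(t,st(0,y,.108)))
im=t['image'][:,:,::-1]; A=cv2.resize(im[130:270,120:300],None,fx=2.2,fy=2.2,interpolation=2); B=cv2.resize(s['image'][:300,:,::-1],(400,308*300//300))
A=cv2.resize(A,(396,308)); cv2.imwrite('pics/c5.png',np.hstack([A,B]))
```

```text
t17.85 pos [0.4732 0.0927 0.2813] down [ 0.002  0.002 -1.   ] head -97.6 w 0.0450 F [ 0.7 -0.3 -0.3] j6 1.78
  turn -89.99 deg  shift cm [ 3.15 12.72  1.54]
[293.41806249  83.33859503] [238.31882232 198.70304239]
[239.57542878  83.87018677] [215.00483584 196.22093391]
[187.75337287  86.56901884] [191.72753309 193.74273095]
```

View pics/c5.png

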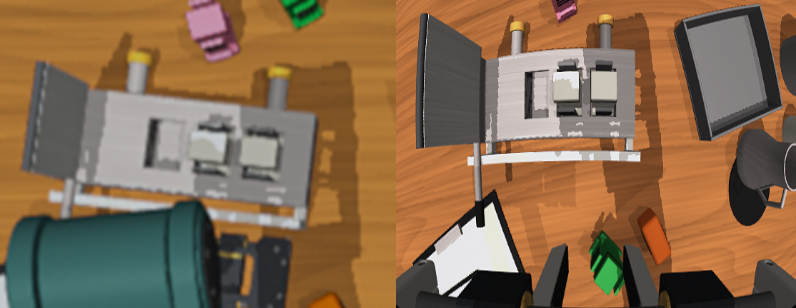

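Cartridges sit in the sockets at y' = -85 and -27, and the third socket is empty. The cover stands upright.

Call:
carry_out([
  [0,0,0,0,-8.2],
  [0,0,0,0,-8.2],
  [0,0,0,0,-8.2],
  [0,0,0,0,-8.2],
  [0,0,0,0,-8.2],
  [0,0,0,0,-8.2],
  [0,0,0,0,-8.2],
  [0,0,0,0,-8.2],
  [0,0,0,0,-8.2],
  [0,0,0,0,-8.2],
  [0,0,0,0,-8],
  [0,0.6,2.5,0.3,0],
  [0,0.6,2.5,0.3,0],
  [0,0.6,2.5,0.3,0],
  [0,0.6,2.5,0.3,0],
  [0,0.6,2.7,0.3,0],
  [0,0,0,0,0],
  [0,0,0,0,0],
])

```text
time: 19.75
tool_pos: [0.5969, 0.062, 0.2499]
ee_rot: [-1.707, 1.569, 2.876]
wrist_force: [-0.9, 0.8, -0.1]
width: 0.0941
```

Run:
```python
from h import *
plan(st(0,-.085,.25),SY)
s=snap('wrist','w6.png');s['fish']=True
for y in (-.085,-.027): print(proj(s,st(0,y,.108)),proj(s,st(0,y-.02,.108)),proj(s,st(0,y+.02,.108)),proj(s,st(-.028,y,.105)),proj(s,st(.028,y,.105)))
```

```text
t19.75 pos [0.5969 0.062  0.2499] down [-0.002  0.001 -1.   ] head -7.4 w 0.0941 F [-0.9  0.8 -0.1] j6 0.14
  turn 0.13 deg  shift cm [-0.01  0.05  0.12]
[278.98100195 204.67634627] [278.93795141 223.7979928 ] [279.02537962 185.07578649] [251.58237412 204.02882976] [306.39638822 204.16758596]
[279.11233772 146.98815182] [279.06622821 167.13177502] [279.15887769 126.77526467] [250.96009804 147.00384333] [307.27900433 147.13417575]
```

View pics/w6.png

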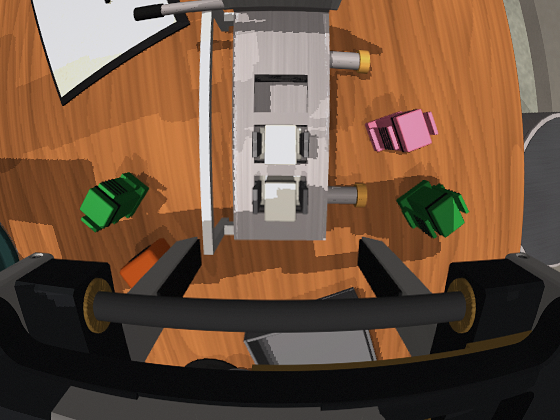

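Cart1 shows at (280,200) and cart2 at (280,145), within about 3 mm of prediction. I'll go down and pinch cart1.

Call:
carry_out([
  [0,2,0.1,-0.1,0],
  [0,2,0,0,0],
  [0,2,0,0,0],
  [0,2,0,0,0],
  [0,2,0,0,0],
  [0,2,0,0,0],
  [0,2,0,0,0],
  [0,2,0,0,0],
  [0,1.5,0,0,0],
  [0,0.5,0,0,0],
  [0,0,0,0,0],
  [1,0,0,0,0],
  [1,0,0,0,0],
  [1,0,0,0,0],
  [1,0,0,0,0],
  [1,0,0,0,0],
  [1,0,0,0,0],
  [1,0,0,0,0],
  [1,0,0,0,0],
  [1,0,0,0,0],
])

```text
time: 21.8
tool_pos: [0.598, 0.0617, 0.0716]
ee_rot: [1.0, 1.571, -0.702]
wrist_force: [-2.2, -0.2, 4.6]
width: 0.0409
```

Call:
carry_out([
  [1,0,0,0,0],
  [1,0,0,0,0],
  [1,-0.3,0,0,0],
  [1,-0.3,0,0,0],
  [1,-0.3,0,0,0],
  [1,-0.3,0,0,0],
])

```text
time: 22.4
tool_pos: [0.5978, 0.0617, 0.0825]
ee_rot: [-1.33, 1.57, -3.032]
wrist_force: [0.9, 0.2, -2.9]
width: 0.0405
```

Call:
carry_out([
  [1,-1,0,0,0],
  [1,-2,0,0,0],
  [1,-3,0,0,0],
  [1,-3,0,0,0],
  [1,-3,0,0,0],
  [1,-3,0,0,0],
  [1,-2,0,0,0],
  [1,0,0,0,-5],
  [1,0,0,0,-5],
  [1,0,0,0,-5],
  [1,0,0,0,-5],
  [1,0,0,0,0],
  [1,0,0,0,0],
])

```text
time: 23.7
tool_pos: [0.5981, 0.0617, 0.2535]
ee_rot: [1.269, 1.57, -0.085]
wrist_force: [0.2, -0.0, -1.5]
width: 0.0407
```

```bash
cat >> h.py <<'E'
CO=np.array([.6257,-.2164]);CY=np.radians(12.4)
def cr(x,y,z): c,s=np.cos(CY),np.sin(CY); return np.array([CO[0]+c*x-s*y,CO[1]+s*x+c*y,z])
E
python3 - <<'E'
from h import *
plan(cr(0,-.045,.25),CY)
E
```

```text
t23.70 pos [0.5981 0.0617 0.2535] down [ 0.001 -0.    -1.   ] head 12.4 w 0.0407 F [ 0.2 -0.  -1.5] j6 -0.21
  turn -0.02 deg  shift cm [ 0.35 -3.28 32.25]
```

Call:
carry_out([
  [1,0,-0.3,2,0],
  [1,0,-0.3,3,0],
  [1,0,-0.3,3,0],
  [1,0,-0.3,3,0],
  [1,0,-0.3,3,0],
  [1,0,-0.3,3,0],
  [1,0,-0.3,3,0],
  [1,0,-0.3,3,0],
  [1,0,-0.3,3,0],
  [1,0,-0.3,3,0],
  [1,0,-0.3,2.2,0],
  [1,0,0,1,0],
  [1,0,0,0,0],
  [1,0,0,0,0],
])

```text
time: 25.1
tool_pos: [0.6355, -0.2589, 0.253]
ee_rot: [3.012, 1.57, 1.659]
wrist_force: [0.7, 0.6, -2.6]
width: 0.0409
```

Run:
```python
from h import *
plan(cr(0,-.045,.067),CY)
s=snap('wrist','w7.png');s['fish']=True
for a in (-1,1):
  for b in (-1,1): print(proj(s,cr(a*.085,b*.105,.055)))
```

```text
t25.10 pos [ 0.6355 -0.2589  0.253 ] down [-0.     0.001 -1.   ] head 12.5 w 0.0409 F [ 0.7  0.6 -2.6] j6 -0.69
  turn 0.10 deg  shift cm [18.6  -0.05  0.16]
[209.50492507 242.77073388]
[205.49437273  69.82999227]
[346.3731248  243.02035956]
[350.88550086  69.96810178]
```

View pics/w7.png

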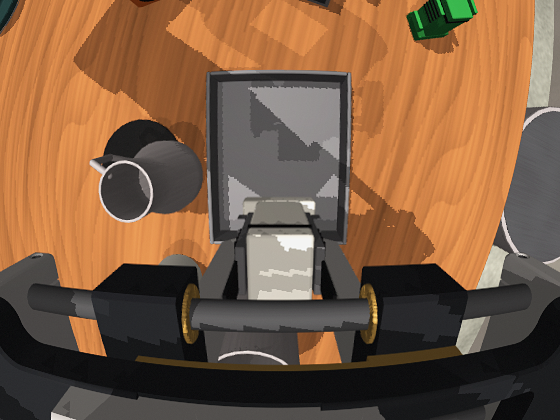

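Run:
```python
from h import *
t=load('top0.png');print(onz(t,452,170,.17),onz(t,447,175,.0))
s=load('w7.png',True);print(onz(s,250,360,.17), proj(s,[.4388,-.2666,.144]), proj(s,[.4388,-.2666,.004]))
```

```text
[ 0.64616134 -0.4484736   0.17      ] [ 0.65697098 -0.4894824   0.        ]
[ 0.63987133 -0.41026463  0.17      ] [ 86.63599069 176.95735257] [140.26931499 164.21247339]
```

The crate matches prediction. The jug rim is at (127,190) but would be at (87,177) if it were centred, so it has been knocked off the mat's middle. I'll put this cartridge down first, then mend that.

Call:
carry_out([
  [1,2,0,0.1,0],
  [1,2,0,0,0],
  [1,2,0,0,0],
  [1,2,0,0,0],
  [1,2,0,0,0],
  [1,2,0,0,0],
  [1,2,0,0,0],
  [1,2,0,0,0],
  [1,1.2,0,0,0],
  [1,0.5,0,0,0],
  [1,0.4,0,0,0],
  [1,0,0,0,0],
  [1,0,0,0,0],
])

```text
time: 26.45
tool_pos: [0.6363, -0.2611, 0.0732]
ee_rot: [0.857, 1.569, -0.495]
wrist_force: [-0.3, -0.4, -0.8]
width: 0.0406
```

Run:
```python
from h import *
plan(cr(0,-.045,.067),CY)
s=load('w7.png',True);print(onz(s,127,190,.14),onz(s,127,190,.144))
```

```text
t26.45 pos [ 0.6363 -0.2611  0.0732] down [ 0.002 -0.001 -1.   ] head 12.5 w 0.0406 F [-0.3 -0.4 -0.8] j6 -0.69
  turn 0.09 deg  shift cm [ 0.62 -0.07 -0.09]
[ 0.48610482 -0.27163086  0.14      ] [ 0.48796283 -0.27058333  0.144     ]
```

Call:
carry_out([
  [1,0.2,0,0,0],
  [1,0.2,0,0,0],
  [1,0,0,0,0],
  [0.6,0,0,0,0],
  [0.3,0,0,0,0],
  [0,0,0,0,0],
  [0,0,0,0,0],
  [0,0,0,0,0],
  [0,0,0,0,0],
  [0,-2,0,0,0],
  [0,-3,0,0,0],
  [0,-4,0,0,0],
  [0,-4,0,0,0],
  [0,-3,0,0,0],
  [0,-2,0,0,0],
  [0,0,0,0,0],
])

```text
time: 28.05
tool_pos: [0.637, -0.2614, 0.2531]
ee_rot: [0.88, 1.562, -0.472]
wrist_force: [0.1, -0.7, 0.5]
width: 0.094
```

Run:
```python
from h import *
plan([.487,-.271,.25],np.radians(72))
s=snap('top','t8.png')
im=s['image'][:,:,::-1];cv2.imwrite('pics/c8.png',cv2.resize(im[140:290,300:500],None,fx=4,fy=4,interpolation=2))
```

```text
t28.05 pos [ 0.637  -0.2614  0.2531] down [ 0.008 -0.004 -1.   ] head 12.5 w 0.0940 F [ 0.1 -0.7  0.5] j6 -0.69
  turn -59.51 deg  shift cm [  0.19  -5.55 -13.97]
```

View pics/c8.png

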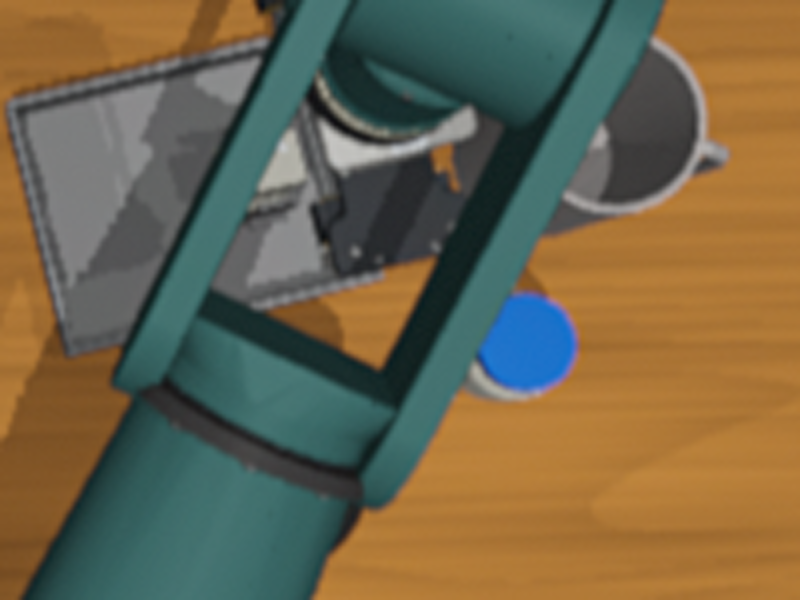

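The arm hides the jug from the top camera, so I'll look from above it with the wrist camera.

Call:
carry_out([
  [0,0,0,0,-8.5],
  [0,0,0,0,-8.5],
  [0,0,0,0,-8.5],
  [0,0,0,0,-8.5],
  [0,0,0,0,-8.5],
  [0,0,0,0,-8.5],
  [0,0,0,0,-8.5],
  [0,0,-1.1,-2.8,0],
  [0,0,-1.1,-2.8,0],
  [0,0,-1.1,-2.8,0],
  [0,0,-1.1,-2.8,0],
  [0,0,-1.1,-2.8,0],
  [0,0,0,0,0],
  [0,0,0,0,0],
])

```text
time: 29.5
tool_pos: [0.4849, -0.2695, 0.2463]
ee_rot: [2.683, 1.569, 2.368]
wrist_force: [-0.3, 0.7, -0.0]
width: 0.094
```

Run:
```python
from h import *
plan([.487,-.271,.25],np.radians(72))
s=snap('wrist','w9.png');s['fish']=True
print(proj(s,[.487,-.271,.144]),proj(s,[.4388,-.2666,.004]))
```

```text
t29.50 pos [ 0.4849 -0.2695  0.2463] down [-0.001  0.001 -1.   ] head 71.9 w 0.0940 F [-0.3  0.7 -0. ] j6 -1.87
  turn -0.06 deg  shift cm [-0.37 -0.08  0.24]
[278.1344861  214.42297792] [270.15623727 153.90692612]
```

View pics/w9.png

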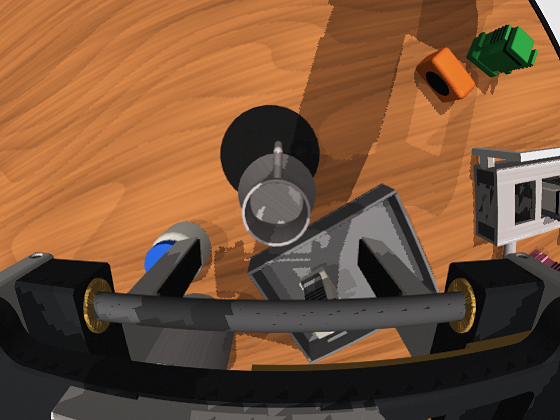

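The rim is at (276,212), with the handle square to the jaws. The mat is at (270,153). I'll re-grip the jug and shift it back.

Call:
carry_out([
  [0,2,-0.15,0.1,0],
  [0,2,0,0,0],
  [0,2,0,0,0],
  [0,2,0,0,0],
  [0,2,0,0,0],
  [0,2,0,0,0],
  [0,1.5,0,0,0],
  [0,0.5,0,0,0],
  [0,0,0,0,0],
  [1,0,0,0,0],
  [1,0,0,0,0],
  [1,0,0,0,0],
  [1,0,0,0,0],
  [1,0,0,0,0],
  [1,0,0,0,0],
  [1,0,0,0,0],
  [1,0,0,0,0],
  [1,0,0,0,0],
])

```text
time: 31.35
tool_pos: [0.4862, -0.2722, 0.1087]
ee_rot: [-0.718, 1.569, -1.033]
wrist_force: [-0.5, -3.1, 3.6]
width: 0.0614
```

Call:
carry_out([
  [1,-0.5,0,0,0],
  [1,-1,0,0,0],
  [1,-1,0,0,0],
  [1,0,0,0,0],
  [1,0,0,0,0],
])

```text
time: 31.85
tool_pos: [0.4862, -0.2714, 0.1333]
ee_rot: [0.028, 1.57, -0.286]
wrist_force: [-0.6, 0.2, -5.4]
width: 0.0613
```

Run:
```python
from h import *
plan([.4388,-.2666,.13],np.radians(72))
s=snap('wrist','w10.png');s['fish']=True;im=s['image'][:,:,::-1]
t=snap('side','s10.png')
print(proj(s,[.4388,-.2666,.004]))
u=proj(t,[.4388,-.2666,.07]).astype(int)
cv2.imwrite('pics/c10.png',np.hstack([im[80:280,150:400],cv2.resize(t['image'][u[1]-100:u[1]+60,max(0,u[0]-100):u[0]+100,::-1],(250,200))]))
```

```text
t31.85 pos [ 0.4862 -0.2714  0.1333] down [ 0.001 -0.    -1.   ] head 72.0 w 0.0613 F [-0.6  0.2 -5.4] j6 -1.87
  turn -0.01 deg  shift cm [ 0.33 -1.   -4.66]
[268.58832393 157.26256095]
```

View pics/c10.png

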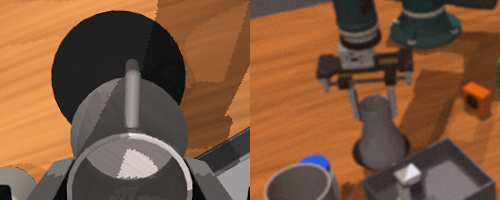

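Call:
carry_out([
  [1,0,-0.2,-1,0],
  [1,0,-0.3,-1.2,0],
  [1,0,-0.3,-1.2,0],
  [1,0,-0.2,-1.2,0],
  [1,0,0,0,0],
  [1,0,0,0,0],
  [1,1,0,0,0],
  [1,0.7,0,0,0],
  [1,0.4,0,0,0],
  [1,0,0,0,0],
  [1,0,0,0,0],
])

```text
time: 33.05
tool_pos: [0.4392, -0.2667, 0.1116]
ee_rot: [2.867, 1.57, 2.553]
wrist_force: [0.7, 0.2, -3.6]
width: 0.0618
```

Run:
```python
from h import *
plan([.4388,-.2666,.1087],np.radians(72))
```

```text
t33.05 pos [ 0.4392 -0.2667  0.1116] down [-0.  0. -1.] head 72.0 w 0.0618 F [ 0.7  0.2 -3.6] j6 -1.91
  turn -0.01 deg  shift cm [ 0.29  0.   -0.04]
```

Call:
carry_out([
  [1,0.15,0,0,0],
  [1,0.15,0,0,0],
  [1,0,0,0,0],
  [1,0,0,0,0],
])

```text
time: 33.45
tool_pos: [0.4392, -0.2668, 0.109]
ee_rot: [-0.476, 1.571, -0.79]
wrist_force: [-0.3, -0.0, -4.1]
width: 0.0616
```

Call:
carry_out([
  [0.3,0,0,0,0],
  [0,0,0,0,0],
  [0,0,0,0,0],
  [0,0,0,0,0],
  [0,0,0,0,0],
  [0,0,0,0,0],
  [0,-2,0,0,0],
  [0,-2,0,0,0],
  [0,-2,0,0,0],
  [0,-3,0,0,0],
  [0,-3,0,0,0],
  [0,-3,0,0,0],
  [0,0,0,0,0],
])

```text
time: 34.75
tool_pos: [0.4407, -0.2681, 0.2643]
ee_rot: [-0.349, 1.561, -0.664]
wrist_force: [0.6, 0.2, -0.3]
width: 0.0941
```

Run:
```python
from h import *
plan(st(0,-.027+.002,.26),SY)
```

```text
t34.75 pos [ 0.4407 -0.2681  0.2643] down [ 0.008 -0.006 -1.   ] head 72.0 w 0.0941 F [ 0.6  0.2 -0.3] j6 -1.91
  turn 79.54 deg  shift cm [  0.32  11.19 -40.66]
```

Call:
carry_out([
  [0,0,0,0,8],
  [0,0,0,0,8],
  [0,0,0,0,8],
  [0,0,0,0,8],
  [0,0,0,0,8],
  [0,0,0,0,8],
  [0,0,0,0,8],
  [0,0,0,0,8],
  [0,0,0,0,8],
  [0,0,0,0,7.5],
  [0,0,1.1,-4,0],
  [0,0,1.1,-4,0],
  [0,0,1.1,-4,0],
  [0,0,1.1,-4,0],
  [0,0,1.1,-4,0],
  [0,0,1.1,-4,0],
  [0,0,1.1,-4,0],
  [0,0,1.1,-4,0],
  [0,0,1.1,-4,0],
  [0,0,1.1,-4,0],
])

```text
time: 36.75
tool_pos: [0.6005, 0.117, 0.2572]
ee_rot: [-1.223, 1.569, -2.925]
wrist_force: [1.1, 0.1, 0.4]
width: 0.0939
```

Call:
carry_out([
  [0,0,0,0,0],
  [0,0,0,0,0],
])

```text
time: 36.95
tool_pos: [0.6001, 0.1159, 0.2569]
ee_rot: [-1.133, 1.567, -2.834]
wrist_force: [-0.7, 0.5, -0.6]
width: 0.0938
```

Run:
```python
from h import *
plan(st(0.001,-.025,.25),SY)
t=snap('top','t11.png'); im=t['image']
c=im[220:300,330:410]; cv2.imwrite('pics/c11.png',cv2.resize(im[140:300,300:500,::-1],None,fx=4,fy=4)[:600])
print(proj(t,[.4388,-.2666,.144]),proj(t,[.4388,-.2666,.004]))
```

```text
t36.95 pos [0.6001 0.1159 0.2569] down [-0.003 -0.001 -1.   ] head -7.4 w 0.0938 F [-0.7  0.5 -0.6] j6 0.23
  turn 0.14 deg  shift cm [ 0.69  0.55 -0.49]
[375.97546015 260.54270675] [367.33732703 258.68606765]
```

View pics/c11.png

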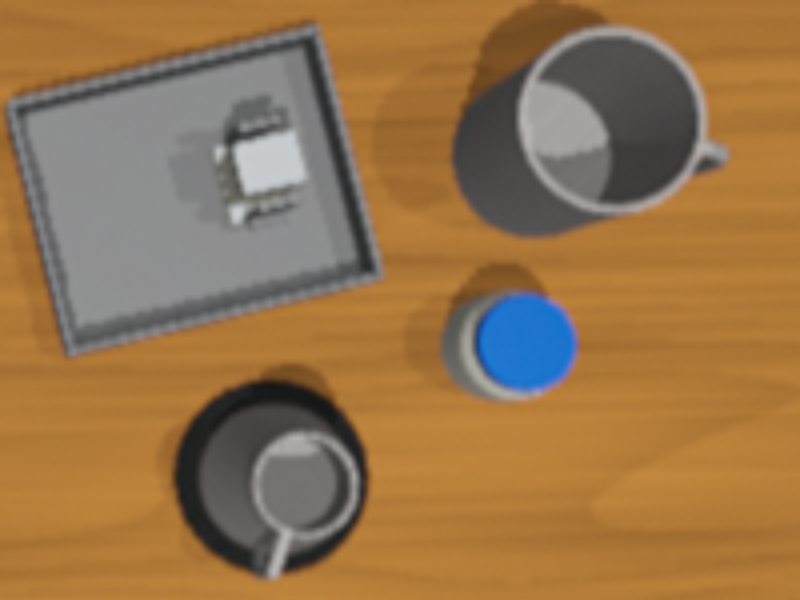

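The jug is centred, with its rim at (376,261) against (376,260.5) predicted. Cart1 stands in the crate. Now cart2.

Call:
carry_out([
  [0,2,0.3,-0.3,0],
  [0,2,0.2,-0.2,0],
  [0,2,0,0,0],
  [0,2,0,0,0],
  [0,2,0,0,0],
  [0,2,0,0,0],
  [0,2,0,0,0],
  [0,2,0,0,0],
  [0,2,0,0,0],
  [0,0.6,0,0,0],
  [0,0,0,0,0],
  [1,0,0,0,0],
  [1,0,0,0,0],
  [1,0,0,0,0],
  [1,0,0,0,0],
  [1,0,0,0,0],
  [1,0,0,0,0],
  [1,0,0,0,0],
  [1,0,0,0,0],
  [1,0,0,0,0],
])

```text
time: 39.0
tool_pos: [0.6059, 0.1198, 0.0737]
ee_rot: [-1.785, 1.571, 2.796]
wrist_force: [-3.3, 0.2, 5.9]
width: 0.0409
```

Call:
carry_out([
  [1,0,0,0,0],
  [1,0,0,0,0],
  [1,-0.3,0,0,0],
  [1,-0.3,0,0,0],
  [1,-0.3,0,0,0],
  [1,-0.3,0,0,0],
])

```text
time: 39.6
tool_pos: [0.6059, 0.1196, 0.0844]
ee_rot: [-1.193, 1.57, -2.895]
wrist_force: [0.1, -0.6, -3.2]
width: 0.0404
```

Call:
carry_out([
  [1,-1,0,0,0],
  [1,-2,0,0,0],
  [1,-3,0,0,0],
  [1,-3,0,0,0],
  [1,-3,0,0,0],
  [1,-3,0,0,0],
  [1,-2,0,0,0],
  [1,0,0,0,-5],
  [1,0,0,0,-5],
  [1,0,0,0,-5],
  [1,0,0,0,-5],
  [1,0,0,0,0],
  [1,0,0,0,0],
])

```text
time: 40.9
tool_pos: [0.6062, 0.1196, 0.2554]
ee_rot: [1.286, 1.57, -0.069]
wrist_force: [0.4, 0.3, -3.4]
width: 0.0409
```

Run:
```python
from h import *
plan(cr(0,.05,.25),CY)
```

```text
t40.90 pos [0.6062 0.1196 0.2554] down [ 0.001 -0.    -1.   ] head 12.4 w 0.0409 F [ 0.4  0.3 -3.4] j6 -0.11
  turn -0.02 deg  shift cm [ 0.55 -5.31 28.24]
```

Call:
carry_out([
  [1,0,-0.5,2,0],
  [1,0,-0.5,3,0],
  [1,0,-0.5,3,0],
  [1,0,-0.5,3,0],
  [1,0,-0.5,3,0],
  [1,0,-0.5,3,0],
  [1,0,-0.5,3,0],
  [1,0,-0.5,3,0],
  [1,0,-0.5,2.5,0],
  [1,0,-0.5,2,0],
  [1,0,-0.3,1,0],
  [1,0,0,0,0],
  [1,0,0,0,0],
])

```text
time: 42.2
tool_pos: [0.616, -0.1693, 0.255]
ee_rot: [2.814, 1.57, 1.462]
wrist_force: [0.8, 1.2, -3.4]
width: 0.0408
```

Run:
```python
from h import *
plan(cr(0,.05,.071),CY)
```

```text
t42.20 pos [ 0.616  -0.1693  0.255 ] down [ 0.     0.001 -1.   ] head 12.5 w 0.0408 F [ 0.8  1.2 -3.4] j6 -0.58
  turn 0.09 deg  shift cm [18.4  -0.07 -0.18]
```

Call:
carry_out([
  [1,2,0,-0.2,0],
  [1,2,0,0,0],
  [1,2,0,0,0],
  [1,2,0,0,0],
  [1,2,0,0,0],
  [1,2,0,0,0],
  [1,2,0,0,0],
  [1,2,0,0,0],
  [1,1.2,0,0,0],
  [1,0.5,0,0,0],
  [1,0.3,0,0,0],
  [1,0.2,0,0,0],
  [1,0.1,0,0,0],
  [1,0,0,0,0],
  [1,0,0,0,0],
])

```text
time: 43.7
tool_pos: [0.6159, -0.1683, 0.0726]
ee_rot: [0.96, 1.57, -0.393]
wrist_force: [-0.4, 0.3, -2.8]
width: 0.0405
```

Call:
carry_out([
  [0.6,0,0,0,0],
  [0.3,0,0,0,0],
  [0,0,0,0,0],
  [0,0,0,0,0],
  [0,0,0,0,0],
  [0,0,0,0,0],
  [0,-2,0,0,0],
  [0,-3,0,0,0],
  [0,-4,0,0,0],
  [0,-4,0,0,0],
  [0,-3,0,0,0],
  [0,-4,0,0,0],
  [0,0,0,0,0],
])

```text
time: 45.0
tool_pos: [0.6177, -0.1689, 0.2805]
ee_rot: [0.996, 1.556, -0.357]
wrist_force: [0.5, 0.2, 1.6]
width: 0.0942
```

Run:
```python
from h import *
plan(st(-.128,.02,.27),SY+np.pi/2)
print(robot.get_obs()['joint_positions'].round(2))
```

```text
t45.00 pos [ 0.6177 -0.1689  0.2805] down [ 0.013 -0.005 -1.   ] head 12.5 w 0.0942 F [0.5 0.2 1.6] j6 -0.57
  turn -69.95 deg  shift cm [  0.7   33.   -17.86]
[-0.36  0.28  1.   -0.    1.85 -0.57]
```

Call:
carry_out([
  [1,0,0,0,-7.8],
  [1,0,0,0,-7.8],
  [1,0,0,0,-7.8],
  [1,0,0,0,-7.8],
  [1,0,0,0,-7.8],
  [1,0,0,0,-7.8],
  [1,0,0,0,-7.8],
  [1,0,0,0,-7.8],
  [1,0,0,0,-7.6],
  [1,0,3.3,-1.8,0],
  [1,0,3.3,-1.8,0],
  [1,0,3.3,-1.8,0],
  [1,0,3.3,-1.8,0],
  [1,0,3.3,-1.8,0],
  [1,0,3.3,-1.8,0],
  [1,0,3.3,-1.8,0],
  [1,0,3.3,-1.8,0],
  [1,0,3.3,-1.8,0],
  [1,0,3.3,-1.7,0],
])

```text
time: 46.9
tool_pos: [0.4803, 0.1838, 0.2715]
ee_rot: [-0.3, 1.571, -0.431]
wrist_force: [-0.8, 0.7, -0.2]
width: 0.0004
```

Call:
carry_out([
  [1,0,3,0,0],
  [1,0,3,0,0],
  [1,0,3,0,0],
  [1,0,3,0,0],
  [1,0,2,0,0],
  [1,0,0,0,0],
  [1,0,0,0,0],
])

```text
time: 47.6
tool_pos: [0.4993, 0.321, 0.2712]
ee_rot: [-2.03, 1.569, -2.161]
wrist_force: [-0.4, 0.2, -0.0]
width: 0.0005
```

Run:
```python
from h import *
plan(st(-.128,.158,.10),SY+np.pi/2)
```

```text
t47.60 pos [0.4993 0.321  0.2712] down [-0.001 -0.001 -1.   ] head 82.5 w 0.0005 F [-0.4  0.2 -0. ] j6 -0.96
  turn 0.08 deg  shift cm [17.12 -0.19  0.35]
```

Call:
carry_out([
  [1,2,0,0.3,0],
  [1,2.5,0,0,0],
  [1,2.5,0,0,0],
  [1,2.5,0,0,0],
  [1,2.5,0,0,0],
  [1,2.5,0,0,0],
  [1,2.5,0,0,0],
  [1,0,0,0,0],
  [1,0,-1,0,0],
  [1,0,-1,0,0],
  [1,0,-1,0,0],
  [1,0,-1,0,0],
  [1,0,-1,0,0],
  [1,0,-1,0,0],
])

```text
time: 49.0
tool_pos: [0.4949, 0.2605, 0.1025]
ee_rot: [0.409, 1.57, 0.278]
wrist_force: [1.0, -0.2, 0.0]
width: 0.0003
```

Call:
carry_out([
  [1,0,-1,0,0],
  [1,0,-1,0,0],
  [1,0,-1,0,0],
  [1,0,-1,0,0],
  [1,0,-1,0,0],
  [1,0,-1,0,0],
  [1,0,-1,0,0],
  [1,0,-1,0,0],
  [1,0,-1,0,0],
  [1,0,-1,0,0],
  [1,0,-1,0,0],
  [1,0,-1,0,0],
  [1,0,-1,0,0],
  [1,0,-1,0,0],
])

```text
time: 50.4
tool_pos: [0.4763, 0.1218, 0.102]
ee_rot: [-0.148, 1.571, -0.279]
wrist_force: [0.1, -0.0, 0.1]
width: 0.0005
```

Run:
```python
from h import *
plan(st(-.128,-.108,.10),SY+np.pi/2)
```

```text
t50.40 pos [0.4763 0.1218 0.102 ] down [ 0. -0. -1.] head 82.5 w 0.0005 F [ 0.1 -0.   0.1] j6 -1.30
  turn 0.05 deg  shift cm [ 0.2  -6.76  0.  ]
```

Call:
carry_out([
  [1,0,-1,0,0],
  [1,0,-1,0,0],
  [1,0,-1,0,0],
  [1,0,-1,0,0],
  [1,0,-1,0,0],
  [1,0,-0.5,0,0],
  [1,0,-0.5,0,0],
  [1,0,0,0,0],
])

```text
time: 51.2
tool_pos: [0.4685, 0.0624, 0.102]
ee_rot: [-1.313, 1.57, -1.445]
wrist_force: [-0.2, 0.2, 0.0]
width: 0.0008
```

Call:
carry_out([
  [1,0,-0.3,0,0],
  [1,0,-0.3,0,0],
  [1,0,0,0,0],
])

```text
time: 51.5
tool_pos: [0.4684, 0.0595, 0.1021]
ee_rot: [1.376, 1.565, 1.246]
wrist_force: [2.1, 5.7, -1.2]
width: 0.0009
```

Call:
carry_out([
  [1,0,-0.3,0,0],
  [1,0,-0.3,0,0],
  [1,0,0,0,0],
])

```text
time: 51.8
tool_pos: [0.4688, 0.0589, 0.1024]
ee_rot: [1.405, 1.553, 1.277]
wrist_force: [5.2, 20.1, -2.9]
width: 0.0003
```

Run:
```python
from h import *
plan(st(-.128,-.108,.10),SY+np.pi/2)
```

```text
t51.80 pos [0.4688 0.0589 0.1024] down [ 0.005  0.017 -1.   ] head 82.6 w 0.0003 F [ 5.2 20.1 -2.9] j6 -1.45
  turn 0.20 deg  shift cm [ 0.23 -0.43 -0.09]
```

The rod is at its closed stop at 20 N. I'll retreat and check.

Call:
carry_out([
  [1,0,1,0,0],
  [1,0,2,0,0],
  [1,-3,0,0,0],
  [1,-4,0,0,0],
  [1,-4,0,0,0],
  [1,-4,0,0,0],
  [1,-3,0,0,0],
  [1,0,0,-3,0],
  [1,0,0,-3,0],
  [1,0,0,-3,0],
  [1,0,0,-3,0],
  [1,0,0,0,0],
  [1,0,0,0,0],
])

```text
time: 53.1
tool_pos: [0.3521, 0.0965, 0.2824]
ee_rot: [-0.222, 1.569, -0.353]
wrist_force: [0.1, -0.1, -0.9]
width: 0.0007
```

Run:
```python
from h import *
o=robot.get_obs();print(o['tool_pos'],o['time'],o['wrist_force'])
t=snap('top','t12.png'); s=snap('side','s12.png')
A=cv2.resize(t['image'][100:310,100:500,::-1],(760,399)); B=cv2.resize(s['image'][130:330,20:420,::-1],(400,200)); 
cv2.imwrite('pics/c12.png',np.vstack([A,np.hstack([B,np.zeros((200,360,3),np.uint8)])]))
for p in (st(-.15,-.121,.12),[.4388,-.2666,.144]): u=proj(t,p); print((u-[100,100])*1.9)
```

```text
[0.35206965 0.0964777  0.2824338 ] 53.1 [ 0.08432153 -0.07072764 -0.86931899]
[276.19077701 306.43997219]
[524.35337428 305.03114282]
```

View pics/c12.png

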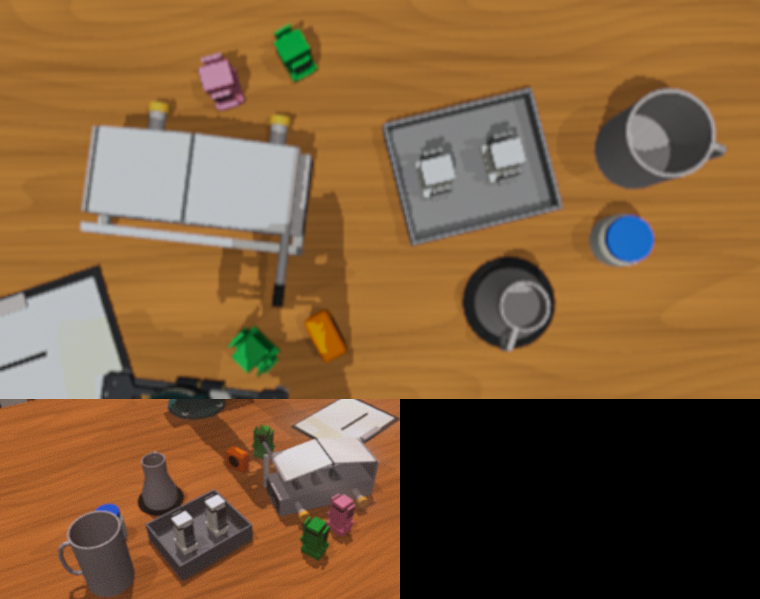

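The final view shows the cover closed with the rod end at (278,304). The jug is centred on the mat with its rim at (524,305), both cartridges stand in the crate, and the bystanders have not moved.

```bash
python3 -c "
from bench import robot
print(robot.close_job())"
```

```text
the job is handed in; nothing more can be done
None
```

The job is done and handed in at about 53 s of the 210 s allowed. The hand-in gave no verdict.

- **Jug:** I set it upright on the mat. It was later knocked about 48 mm off centre while the arm was away. I saw this in a wrist image, re-gripped it and put it back. In the last top view its rim is within about 1 px of where a centred jug would show.
- **Cover:** I pushed it to its folded stop (16 N, no more travel). After the cartridges were out I pushed it back to its closed stop (20 N, no more travel).
- **Cartridges:** Two were fitted, at y = -85 and -27 mm; the third socket was empty. I pinched both tabs of each, lifted them out, and both stand between the crate's walls.
- **Bystanders:** The pitcher, tape measure and tub look unmoved, and the robot ended clear of everything.

**Disagreements:** My station estimate was about 3 mm off along y, from the cartridge and rod-contact positions, and this had no effect on the result. The wrist force read near zero while I was moving the rod, below the 3 to 7 N stated, so I judged both stops by the force rise and the images. I saw no grip slackening in the readings I took.

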